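# Walk the V-block home onto the fence key

## Robot

A 7-joint arm with a two-finger parallel gripper is mounted at the origin on a cart in front of the work surface, level with it; the furniture and walls round the work are solid. World frame = base frame: x ahead of the robot, y to its left, z up, the work surface at z = 0. Lengths are in m, angles in degrees, forces in N, time in s.
With the tool pointing down it reaches from about 0.4 to 0.875 m from the base axis. Payload 6.5 kg.
Tool frame: the origin (TCP) lies midway between the tips of the shut fingers; the grasp point (between the pads) lies 19 mm behind it; z points along the fingers, y is the line along which they close (so a half turn about z gives the same grasp; the last joint's range is limited). The gripper opens to 85 mm and grips with 20 to 120 N. Pads are 22 mm wide; open, the fingers measure 114 mm over their backs; the gripper's body (76 mm by 85 mm) begins 54 mm behind the grasp point. The pads swing forward as they close: fully open they stand 13 mm farther back than shut.
Start: joints at [-79.595, 30.733, -0.252, 88.115, 0.149, 61.152, -4.079], TCP at [0.159, 0.63, 0.231] pointing down, gripper open.
Joint ranges: [-154.64, 154.64], [-21.42, 123.67], [-72.66, 72.17], [13.99, 137.28], [-74.86, 254.86], [10.95, 109.41], [-158.01, 158.01]. Speed limits (degrees/s): [136.94, 136.94, 180, 180, 180, 180, 180].

## Interface

Orientations are given as a 3x3 rotation matrix whose columns are the frame's x, y, z axes.
In Python, from station import arm gives the robot as it stands. The module is installed in compiled form; this text tells all that it offers.
- The arm moves only by the tool jog_arm, never from a script. Its argument "increments" is a list of rows, each a list of 5 numbers: the shift along the tool's x, y, z in m, then the turn about the tool's z in rad, then the gripper's target within -1 to 1 (shut at 1, half-way at 0, fully open at -1). A call has 1 to 12 rows; each row shifts and turns the commanded pose from where the row before left it, along the tool's axes as they then stand; what a row does not reach is not made up. A row lasts 1/8 s, in which the tool goes at most 62.5 mm and 10.7 degrees, less where a joint would pass 70% of its speed; a pose out of reach is approached as far as the arm can. A call is refused whole if a number of a shift passes 0.0625 or a number of a turn 0.188, either way. A call with a gripper value outside its range is refused whole. The fingers move at their own pace and stop on an object; "squeeze" is the grip in N (left out, the last holds). Time passes only in rows, so rows that do not move let the fingers close. It gives the time, the measured TCP pose, the force, the opening and the grip force at its end, in the units of the state.
- arm.read_state(): the state, without advancing time (a new reading comes with each control period).
- arm.camera(name): name is "scene" or "top" or "wrist"; returns the picture (420x560x3 uint8, red, green, blue); there is no depth.
- arm.camera_model(name): a dict with "fx", "fy", "cx", "cy" (pixels), "rvec" (rotation vector, rad) and "tvec" (3), from world to camera coordinates, as OpenCV has them; the wrist camera has in their place "T_tool_cam" (4x4, takes a point from camera to tool coordinates, whose origin is the TCP and whose axes are the flange's). Camera axes: x right, y down, z forward; pixel columns grow to the right and rows downward; lengths in m; the calibration is good to about 2 mm. A picture is of the moment at which its call begins: read the wrist's pose just before it. camera_model takes no time and is no camera call.
- arm.sign_off(): hands the job in; it is judged then, once.
The state is a dict: "clock": time; "joints": joint angles; "dq": joint speeds; "joint_torque": joint torques, N m; "ee_pos": TCP position; "orientation": TCP orientation; "wrist_force": force on the tool from outside, world axes, zero at the start; "moment": the same for the moment, N m; "opening": finger opening in m; "grasp_force": force on a finger pad.
Only numpy, scipy, OpenCV 4.12 (cv2) and the standard library are available. Lean on these libraries where they do the work, as an engineer would, in place of code of your own. Each camera call takes 0.05 s, during which the arm holds its last target. There are 200 camera calls.

## Task

Set up the capping station: walk the heavy aluminium V-block round to face the steel fence and slide it home, so that the fence's key is in the block's slot and the whole slotted end sits flush against the fence. Only push the block on its outer sides with the fingertips; do not grip it, reach into its groove, tip it or lift it. Leave everything else on the bench where it is.

Things in the scene. Friction and masses are not known exactly. Their poses are not given: they have to be found in the camera images.
- v_block: Loose aluminium V-block, 1.8 kg (+-20 %), 110 mm along x, 150 along y, 50 high; origin at the centre of its underside, z up. The end at x = +55 mm has the slot. A V groove runs along x on top, 70 mm wide, floor at 25 mm height, open at both ends: push the plain end (x = -55) below 25 mm height or near its corners, the 110 mm sides anywhere. It slides at 7 to 16 N and turns when pushed off centre.
- slot_mouth (a point): middle of the block's slotted end (block x = +55, y = 0 mm), 5 mm above the bench. The slot is open to this end and above, 10 to 25 mm above the bench, 24 mm wide and 39 deep along x; its mouth flares to 50 mm wide over the last 22 mm. At home this point coincides with fence in x and y
- slot_end_left (a point): corner of the block's slotted end at block x = +55, y = +75 mm, 5 mm above the bench; at home it is at fence x = 0, y = +75 mm. (The block rests on the corners of its sole: it turns as if its sliding friction acted some 75 mm from the centre.)
- slot_end_right (a point): corner of the block's slotted end at block x = +55, y = -75 mm, 5 mm above the bench; at home it is at fence x = 0, y = -75 mm
- fence: Grey ribbed steel angle bolted to the bench, fixed; plate 200 mm long (along y), 62 high, flat face turned to -x. Origin at the foot of the middle of that face; +x points into the fence, z up; behind the face it reaches to x = +70 mm. When the block is home its x and y axes point as the fence's do and its origin is at fence x = -55, y = 0 mm.
- key_tip (a point): tip of the steel key that sticks 30 mm out of the middle of the fence face (fence x = -30, y = 0 mm): 16 mm wide, round nose, 13 to 24 mm above the bench; fits the block's slot
- bench_coupling: corrugated dark pipe coupling with a yellow cap at each end, lying on its side left of the block, 81 x 90 x 55 mm; bystander; origin at the centre of its underside
- bench_cap_2: round yellow end cap, 91 mm across, 16 mm high, on the left half of the bench; bystander; origin at the centre of its underside
- hammer: claw hammer with wooden handle, lying flat on the left, 125 x 247 x 47 mm; bystander; origin at the centre of its underside
- bench_cap_1: round yellow end cap, 91 mm across, 16 mm high, behind the fence; bystander. To its right and nearer the robot, under the gripper's starting place, stands a fixed grey drawer cabinet 0.2 m high (x below 0.47, y below -0.39 m): rise to about 0.36 m before crossing from there to the work; origin at the centre of its underside
- nail_tin: round metal tin of nails, 78 x 86 x 38 mm, on the left; bystander; origin at the centre of its underside
- pencil_1: yellow pencil, 136 mm long, 7 mm thick, on the robot's side of the fence's near end; bystander. Beyond it, towards the robot, stands a fixed blue tool case 75 mm high (from x = 0.40 m on the bench is free); origin at the centre of its underside
- marker_1: white marker pen with black cap, 135 mm long, 17 mm thick, on the left; bystander; origin at the centre of its underside
- tape_roll: roll of beige tape lying flat, 98 mm across, 25 mm high, on the left; bystander; origin at the centre of its underside

How it is judged:
By the outcome, as a careful person would: the job done as asked, in the order asked, and still so for the second after the job is handed in, with the robot touching nothing.
It also fails if it takes over 72 s, if anything falls off the work surface, if the arm or the gripper's body presses on something with over 40 N, if the wrist force passes 120 N, or if a joint passes its speed limit or range.

## Working session

There is one attempt and no reset: what is moved stays moved. The work goes in short steps, Python scripts to look and compute and a tool call to move; the robot and the scene stay as the last step left them, time stands still between calls to the robot, and variables do not carry over. Pictures are saved under pics/ and viewed, at most 10 in all, crops included, and the job is handed in when it is done.

Besides the shell and the picture viewer there is one more tool, called by a JSON object that holds its "name" and its "arguments". jog_arm: Moves the arm, as the interface text tells. Its arguments: {"type":"object","properties":{"increments":{"type":"array","items":{"type":"array","items":{"type":"number"}}},"squeeze":{"type":"number"}},"required":["increments"]}

```bash
mkdir -p pics
python3 - <<'E'
from station import arm
import cv2
s=arm.read_state();print(s)
for n in("scene","top"):
    im=arm.camera(n);cv2.imwrite(f"pics/{n}0.png",im[:,:,::-1]);print(n,arm.camera_model(n))
print(arm.camera_model("wrist"))
E
```

```text
{'clock': 0.0, 'joints': array([-79.59564012,  30.7784463 ,  -0.25391837,  88.17359011,
         0.14924531,  61.15138079,  -4.07949277]), 'dq': array([-0.0514985 ,  0.08923592, -0.0754765 , -0.04128971,  0.03240359,
        0.05064122,  0.03104271]), 'joint_torque': array([-6.56036282e-04, -5.83425915e+01,  1.04819052e+00, -2.59093148e+01,
        1.23415413e-02,  9.69061075e-03, -1.72584345e-05]), 'ee_pos': array([0.15928419, 0.62950205, 0.23038275]), 'orientation': array([[-9.69473397e-01,  2.45196330e-01, -3.04632305e-04],
       [ 2.45196479e-01,  9.69471785e-01, -1.77329059e-03],
       [-1.39471921e-04, -1.79385282e-03, -9.99998381e-01]]), 'wrist_force': array([-0.74657091, -0.11173865,  0.477997  ]), 'moment': array([-0.03327863,  0.01033451,  0.04167945]), 'grasp_force': 0.0, 'opening': 0.08544683826945537}
scene {'fx': 463.4270457454284, 'fy': 463.4270457454284, 'cx': 283.81443989068845, 'cy': 213.46516863655867, 'rvec': array([ 2.16945848, -0.62116537,  0.27316827]), 'tvec': array([-0.48135539,  0.20792381,  1.07860138])}
top {'fx': 410.9003916165816, 'fy': 410.9003916165816, 'cx': 277.14547490608186, 'cy': 205.62537865496418, 'rvec': array([ 2.08917871, -2.12164979,  0.23679248]), 'tvec': array([-0.01374592,  0.57912736,  1.25539115])}
{'fx': 306.10102080020977, 'fy': 306.10102080020977, 'cx': 281.07594076444485, 'cy': 203.8506864411528, 'T_tool_cam': array([[ 1.25494594e-03, -9.44926348e-01, -3.27280648e-01,
         8.48722872e-02],
       [ 9.99998140e-01,  7.06560680e-04,  1.79447154e-03,
         5.50928798e-05],
       [-1.46439980e-03, -3.27282291e-01,  9.44925477e-01,
        -1.42266991e-01],
       [ 0.00000000e+00,  0.00000000e+00,  0.00000000e+00,
         1.00000000e+00]])}
```

View pics/top0.png

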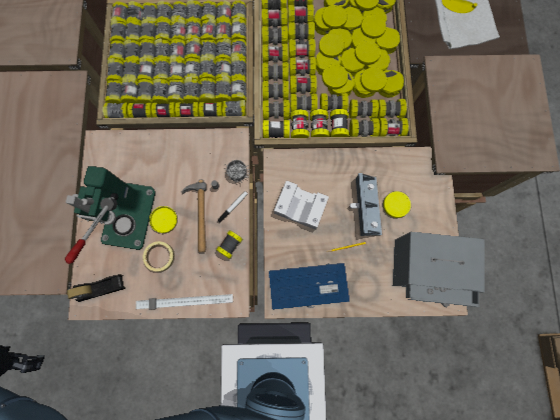

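View pics/scene0.png

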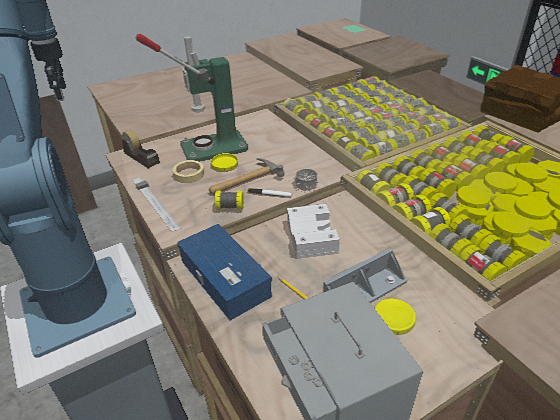

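The top view shows the block at about (302,204), the fence at (368,205) with its key at (353,205), the pencil at (348,246) and the cabinet at (440,270). The gripper appears at the lower left, (30,360). This matches the state reading (y=+0.63) but not the text, which puts its start over the cabinet.

```bash
cat > h.py <<'E'
import numpy as np,cv2
from station import arm
from scipy.spatial.transform import Rotation as R
def cam(n,s=None):
    m=arm.camera_model(n);K=np.array([[m['fx'],0,m['cx']],[0,m['fy'],m['cy']],[0,0,1]])
    if n!='wrist':
        A=R.from_rotvec(m['rvec']).as_matrix();return K,A.T,-A.T@m['tvec']
    T=np.array(m['T_tool_cam']);O=np.array(s['orientation']);return K,O@T[:3,:3],O@T[:3,3]+s['ee_pos']
def ray(c,px,z):
    K,A,o=c;px=np.atleast_2d(px).astype(float)
    d=np.c_[px,np.ones(len(px))]@np.linalg.inv(K).T@A.T
    return (o+d*((z-o[2])/d[:,2])[:,None])[:,:2]
def proj(c,P):
    K,A,o=c;q=(np.atleast_2d(P)-o)@A@K.T;return q[:,:2]/q[:,2:]
E
python3 - <<'E'
from h import *
a=cv2.imread('pics/top0.png')[160:260,260:420]; b=cv2.imread('pics/scene0.png')[190:320,270:430]
a=cv2.resize(a,(800,500),interpolation=cv2.INTER_CUBIC);cv2.imwrite('pics/c1.png',a)
c=cam('top')
for n,p,z in [('block',(302,204),.05),('fence',(365,205),.06),('key',(353,205),.02),('pencil',[(329,250),(367,242)],.004),('case',[(269,270),(346,263)],.075),('cab',[(399,234)],.2),('gripper?',[(30,360)],.25),('coupl',(229,245),.03),('bench',[(265,150),(430,148),(466,315)],0)]:print(n,ray(c,p,z).round(3).tolist())
E
```

```text
block [[0.586, -0.104]]
fence [[0.578, -0.306]]
key [[0.587, -0.275]]
pencil [[0.441, -0.191], [0.465, -0.317]]
case [[0.374, 0.006], [0.392, -0.232]]
cab [[0.461, -0.366]]
gripper? [[0.146, 0.61]]
coupl [[0.459, 0.135]]
bench [[0.792, 0.016], [0.791, -0.559], [0.227, -0.618]]
```

View pics/c1.png

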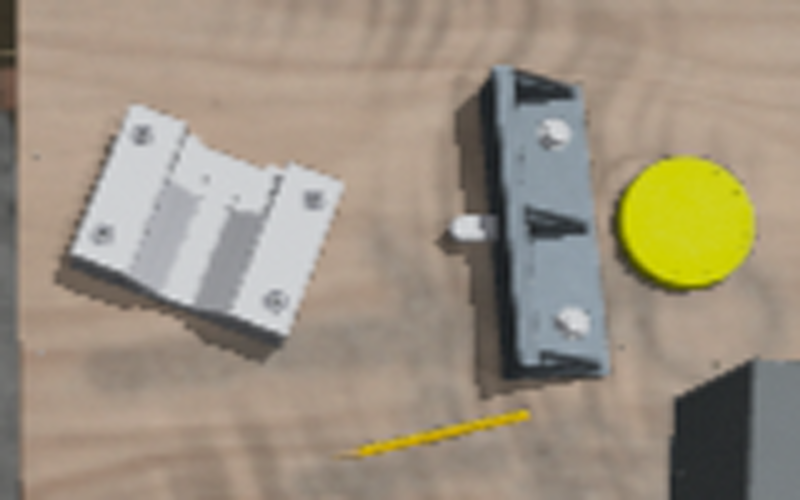

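The crop shows block top corners at about (135,105), (343,185), (283,342) and (72,255), with the slot in the upper edge near (235,160). The fence face runs (492,68)–(515,375) with the key at (450,228). The block therefore has to turn clockwise by roughly 70–85°.

```bash
cat >> h.py <<'E'
def frames(sl,sr,pl,pr):
    """corners slot-left, slot-right, plain-left, plain-right -> centre, heading deg"""
    sl,sr,pl,pr=map(np.array,(sl,sr,pl,pr));v=(sl+sr-pl-pr)/2;w=(sl+pl-sr-pr)/2
    h=np.angle(complex(*v)*abs(1)+complex(*w)*-1j,deg=True);return (sl+sr+pl+pr)/4,h,np.linalg.norm(v),np.linalg.norm(w)
E
python3 - <<'E'
from h import *
c=cam('top')
f=lambda l,z:ray(c,np.array(l)/5+[260-.4,160-.4],z)
B=f([(135,105),(343,185),(72,255),(283,342)],.05);print(B.round(3).tolist(),frames(*B))
F=f([(494,68),(518,372)],.062);d=F[0]-F[1];print('fence',F.round(4).tolist(),F.mean(0),np.linalg.norm(d),'fence x ang',np.degrees(np.arctan2(d[1],d[0]))-90)
print('key',f([(450,228)],.024))
c0=c
for p in [(72,252),(100,190)]:print('press',p,[ray(c,p,z).round(2).tolist() for z in(0,.3)])
s=cam('scene')
print('press scene knob ray',[ray(s,(147,42),z).round(2).tolist() for z in (.2,.3,.4)],[ray(c,(72,252),z).round(2).tolist() for z in (.2,.3,.4)])
E
```

```text
[[0.666, -0.055], [0.61, -0.19], [0.566, -0.012], [0.507, -0.147]] (array([ 0.58702796, -0.10105478]), np.float64(-23.066474781264336), np.float64(0.11042535174178852), np.float64(0.14649605698414173))
fence [[0.6842, -0.2906], [0.483, -0.2939]] [ 0.58362025 -0.29226966] 0.20118674697047148 fence x ang -89.04350720103457
key [[ 0.58570447 -0.2629587 ]]
press (72, 252) [[[0.45, 0.65]], [[0.41, 0.5]]]
press (100, 190) [[[0.66, 0.58]], [[0.58, 0.45]]]
press scene knob ray [[[0.57, 1.08]], [[0.49, 0.77]], [[0.4, 0.46]]] [[[0.42, 0.55]], [[0.41, 0.5]], [[0.4, 0.46]]]
```

```bash
cat >> h.py <<'E'
def plan(wps,start=None,vmax=.058):
    """wps: (x,y,z,phi_deg,grip,nrows or 0); phi=world angle of tool x. Prints tool-frame rows."""
    s=arm.read_state()
    if start is None:
        O=s['orientation'];start=[*s['ee_pos'],np.degrees(np.arctan2(O[1][0],O[0][0]))]
    p=np.array(start,float);rows=[]
    for *t,g,n in wps:
        t=np.array(t,float);d=t-p
        n=n or int(np.ceil(max(np.linalg.norm(d[:3])/vmax,abs(d[3])/9.5,1)))
        for k in range(n):
            rest=t-p;st=rest/(n-k);a=np.radians(p[3]);ex=np.array([np.cos(a),np.sin(a)]);ey=np.array([np.sin(a),-np.cos(a)])
            r=[round(float(ex@st[:2]),4),round(float(ey@st[:2]),4),round(-st[2],4),round(-np.radians(st[3]),3)]
            rows.append(r+[g]);p=p+np.r_[ex*r[0]+ey*r[1],-r[2],-np.degrees(r[3])]
    print(s['clock'],np.round(start,4),s['wrist_force'].round(1),round(s['opening'],3))
    for i in range(0,len(rows),12):print(str(rows[i:i+12]).replace(' ',''))
    print('end',p.round(4))
E
python3 - <<'E'
from h import *
plan([(.16,.44,.30,165,1,0),(.31,.30,.30,130,1,0),(.42,.08,.30,100,1,0),(.62,-.10,.25,90,1,0)])
E
```

```text
0.1 [1.593000e-01 6.296000e-01 2.305000e-01 1.658004e+02] [0.8 0.4 0.7] 0.086
[[-0.0118,-0.0459,np.float64(-0.0174),np.float64(0.003),1],[-0.0119,-0.0459,np.float64(-0.0174),np.float64(0.004),1],[-0.0121,-0.0458,np.float64(-0.0174),np.float64(0.003),1],[-0.0123,-0.0458,np.float64(-0.0173),np.float64(0.004),1],[-0.0453,-0.0241,np.float64(-0.0),np.float64(0.153),1],[-0.0484,-0.0169,np.float64(-0.0),np.float64(0.153),1],[-0.0504,-0.0093,np.float64(-0.0),np.float64(0.152),1],[-0.0513,-0.0016,np.float64(-0.0),np.float64(0.153),1],[-0.0478,-0.0114,np.float64(-0.0),np.float64(0.105),1],[-0.0488,-0.0064,np.float64(-0.0),np.float64(0.105),1],[-0.0492,-0.0012,np.float64(-0.0),np.float64(0.104),1],[-0.049,0.0039,np.float64(-0.0),np.float64(0.105),1]]
[[-0.0484,0.0091,np.float64(-0.0),np.float64(0.104),1],[-0.0424,0.0331,np.float64(0.01),np.float64(0.035),1],[-0.0412,0.0346,np.float64(0.01),np.float64(0.035),1],[-0.04,0.036,np.float64(0.01),np.float64(0.035),1],[-0.0387,0.0374,np.float64(0.01),np.float64(0.035),1],[-0.0374,0.0387,np.float64(0.01),np.float64(0.035),1]]
end [ 0.62   -0.1     0.25   89.9981]
```

{"name": "jog_arm", "arguments": {"increments": [[-0.012,-0.046,-0.017,0.003,1],[-0.012,-0.046,-0.017,0.004,1],[-0.012,-0.046,-0.017,0.003,1],[-0.012,-0.046,-0.017,0.004,1],[-0.045,-0.024,0,0.153,1],[-0.048,-0.017,0,0.153,1],[-0.05,-0.009,0,0.152,1],[-0.051,-0.002,0,0.153,1],[-0.048,-0.011,0,0.105,1],[-0.049,-0.006,0,0.105,1],[-0.049,-0.001,0,0.105,1],[-0.049,0.004,0,0.105,1]], "squeeze": 20}}

```text
clock: 1.6
ee_pos: [0.3978, 0.1236, 0.2992]
orientation: [[-0.271, 0.962, -0.0], [0.962, 0.271, 0.0], [0.0, 0.0, -1.0]]
wrist_force: [1.6, -0.1, 1.1]
opening: -0.0004
grasp_force: 0.0
```

{"name": "jog_arm", "arguments": {"increments": [[-0.048,0.009,0,0.105,1],[-0.042,0.033,0.01,0.035,1],[-0.041,0.035,0.01,0.035,1],[-0.04,0.036,0.01,0.035,1],[-0.039,0.037,0.01,0.035,1],[-0.037,0.039,0.01,0.035,1],[0,0,0,0,1]]}}

```text
clock: 2.48
ee_pos: [0.6197, -0.1019, 0.2473]
orientation: [[0.006, 1.0, -0.002], [1.0, -0.006, -0.003], [-0.003, -0.002, -1.0]]
wrist_force: [-1.8, -0.3, -0.2]
opening: 0.0003
grasp_force: 0.0
```

Run:
```python
from h import *
s=arm.read_state();im=arm.camera('wrist');cv2.imwrite('pics/w1.png',im[:,:,::-1])
print(s['clock'],s['ee_pos'],s['orientation'].round(3).tolist(),s['joints'].round(1))
c=cam('wrist',s)
F=np.array([.5836,-.2923])
print(proj(c,[[.666,-.055,.05],[.610,-.190,.05],[.566,-.012,.05],[.507,-.147,.05],[.6842,-.2906,.062],[.483,-.2939,.062],[.5857,-.263,.024]]).round(0).tolist())
```

```text
2.475 [ 0.6196502  -0.10192932  0.24731348] [[0.006, 1.0, -0.002], [1.0, -0.006, -0.003], [-0.003, -0.002, -1.0]] [-19.4  31.3  35.7  92.3 -19.6  63.   21. ]
[[324.0, 134.0], [274.0, 246.0], [230.0, 93.0], [187.0, 214.0], [332.0, 319.0], [178.0, 322.0], [258.0, 285.0]]
```

View pics/w1.png

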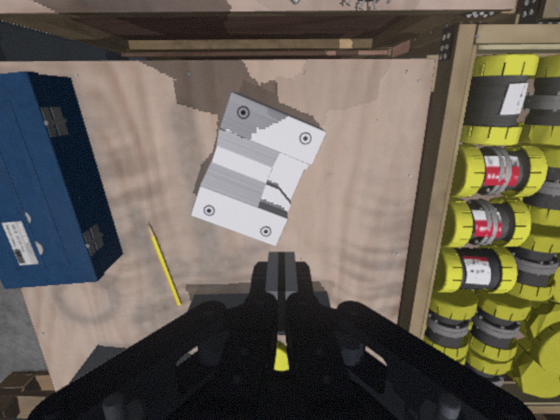

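The wrist view confirms the block corners at (325,132), (276,244), (232,93) and (192,215), within 2–5 px of the prediction. Next I push the slotted end at its right corner towards the robot.

```bash
cat >> h.py <<'E'
def pushpath(cx,cy,h,lx,ly,dh,n,c2=.0056):
    """follow block point (lx,ly) [m] while block turns dh deg, pushed along body x sign of -lx..; returns finger pts, final block"""
    s=-np.sign(lx);out=[];N=50*n;w=np.radians(dh)/N
    v=s*abs(w)*c2/abs(ly)
    h=np.radians(h);c=np.array([cx,cy],float)
    for i in range(N):
        c=c+v*np.array([np.cos(h),np.sin(h)]);h+=w
        if i%50==49:out.append(c+[np.cos(h)*lx-np.sin(h)*ly,np.sin(h)*lx+np.cos(h)*ly])
    return np.array(out),(c,np.degrees(h))
E
sed -i 's/round(-st\[2\],4),round(-np.radians(st\[3\]),3)/round(float(-st[2]),4),round(float(-np.radians(st[3])),3)/' h.py
python3 - <<'E'
from h import *
P,b=pushpath(.587,-.101,-23,.069,-.062,-38,14);print(P[[0,4,9,-1]].round(3),b)
w=[(.645,-.193,.20,60,1,0),(.645,-.193,.017,60,1,0)]+[(P[0][0]+.002,P[0][1],.015,60,1,2)]+[(*p,.015,60,1,1) for p in P[1:]]
plan(w)
E
```

```text
[[ 0.618 -0.185]
 [ 0.587 -0.181]
 [ 0.55  -0.168]
 [ 0.523 -0.152]] (array([ 0.5432753 , -0.06166759]), np.float64(-60.999999999999986))
2.525 [ 0.6188 -0.0997  0.2479 89.761 ] [-0.2  0.5  0.5] 0.0
[[-0.0233,0.0066,0.012,0.13,1],[-0.0222,0.0096,0.012,0.13,1],[-0.0208,0.0124,0.012,0.13,1],[-0.019,0.015,0.0119,0.129,1],[-0.0,0.0,0.0458,0.0,1],[-0.0,0.0,0.0457,0.0,1],[-0.0,0.0,0.0458,0.0,1],[-0.0,0.0,0.0457,0.0,1],[-0.0027,-0.0126,0.001,0.0,1],[-0.0027,-0.0127,0.001,0.0,1],[-0.0046,-0.0088,0.0,0.0,1],[-0.0033,-0.0072,0.0,0.0,1]]
[[-0.003,-0.0073,0.0,0.0,1],[-0.0026,-0.0075,0.0,0.0,1],[-0.0022,-0.0076,0.0,0.0,1],[-0.0019,-0.0077,0.0,0.0,1],[-0.0015,-0.0078,0.0,0.0,1],[-0.0012,-0.0078,0.0,0.0,1],[-0.0007,-0.0079,0.0,0.0,1],[-0.0004,-0.0079,0.0,0.0,1],[-0.0,-0.0079,0.0,0.0,1],[0.0003,-0.0079,0.0,0.0,1],[0.0007,-0.0079,0.0,0.0,1]]
end [ 5.22500e-01 -1.52100e-01  1.50000e-02  6.00245e+01]
```

{"name": "jog_arm", "arguments": {"increments": [[-0.023,0.007,0.012,0.13,1],[-0.022,0.01,0.012,0.13,1],[-0.021,0.012,0.012,0.13,1],[-0.019,0.015,0.012,0.13,1],[0,0,0.046,0,1],[0,0,0.046,0,1],[0,0,0.045,0,1],[0,0,0.045,0,1],[-0.003,-0.013,0.001,0,1],[-0.003,-0.013,0.001,0,1],[-0.004,-0.008,0,0,1],[-0.003,-0.007,0,0,1]]}}

```text
clock: 4.03
ee_pos: [0.6041, -0.1817, 0.018]
orientation: [[0.498, 0.867, 0.002], [0.867, -0.498, -0.001], [0.0, 0.002, -1.0]]
wrist_force: [3.9, -3.3, -3.3]
opening: 0.0004
grasp_force: 2.3
```

{"name": "jog_arm", "arguments": {"increments": [[-0.003,-0.007,0,0,1],[-0.0025,-0.0075,0,0,1],[-0.002,-0.0075,0,0,1],[-0.002,-0.0075,0,0,1],[-0.0015,-0.008,0,0,1],[-0.001,-0.008,0,0,1],[-0.001,-0.008,0,0,1],[-0.0005,-0.008,0,0,1]]}}

```text
clock: 5.03
ee_pos: [0.5441, -0.1634, 0.0179]
orientation: [[0.499, 0.867, 0.002], [0.867, -0.499, -0.001], [0.0, 0.002, -1.0]]
wrist_force: [2.7, -4.3, -1.1]
opening: -0.0003
grasp_force: 2.4
```

Run:
```python
from h import *
s=arm.read_state();print(s['clock'],s['ee_pos'],s['wrist_force'])
im=arm.camera('top')[:,:,::-1];a=cv2.resize(im[160:260,260:420],(800,500),interpolation=cv2.INTER_CUBIC)
b=arm.camera('scene')[:,:,::-1];b=b[180:300,270:430]
cv2.imwrite('pics/c2.png',np.vstack([cv2.resize(im[160:260,260:420],(480,300)),cv2.resize(b,(480,300)) ]) )
```

```text
5.025 [ 0.54410316 -0.16343279  0.01793099] [ 2.68841728 -4.31207734 -1.13789166]
```

View pics/c2.png

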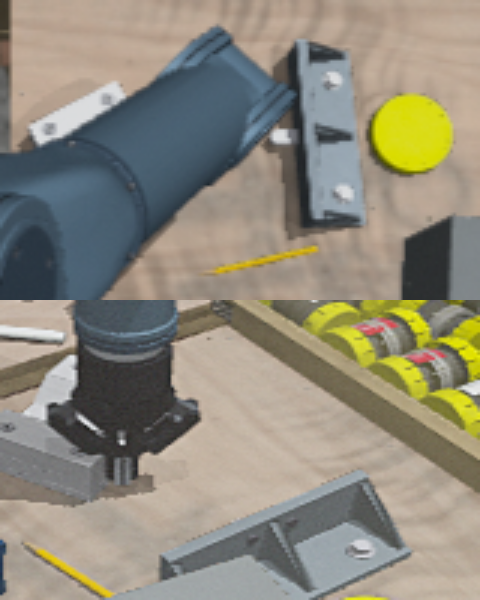

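Upper half: the block's left edge now runs from about (27,132) to (115,85), so its heading is near -62°; the arm hides the rest. Lower half: the finger rests at the slotted end's right corner. I'll back off, lift, and look from the staging point.

{"name": "jog_arm", "arguments": {"increments": [[-0.011,0.017,0,0,1],[0,0,-0.05,0,1],[0,0,-0.06,0,1],[0,0,-0.06,0,1],[0,0,-0.06,0,1]]}}

```text
clock: 5.75
ee_pos: [0.5519, -0.1795, 0.2488]
orientation: [[0.498, 0.867, -0.003], [0.867, -0.498, 0.002], [0.001, -0.003, -1.0]]
wrist_force: [0.7, -0.1, 0.0]
opening: -0.0001
grasp_force: 0.0
```

Run:
```python
from h import *
plan([(.50,.04,.25,118,-1,0)])
```

```text
5.75 [ 0.5519 -0.1795  0.2488 60.1428] [ 0.7 -0.1  0. ] -0.0
[[0.0235,-0.022,-0.0002,-0.144,-1],[0.0264,-0.0184,-0.0002,-0.144,-1],[0.0288,-0.0145,-0.0002,-0.144,-1],[0.0306,-0.0102,-0.0002,-0.144,-1],[0.0317,-0.0057,-0.0001,-0.145,-1],[0.0322,-0.001,-0.0002,-0.144,-1],[0.032,0.0036,-0.0001,-0.145,-1]]
end [5.000000e-01 4.000000e-02 2.500000e-01 1.180115e+02]
```

{"name": "jog_arm", "arguments": {"increments": [[0.024,-0.022,0,-0.144,-1],[0.026,-0.018,0,-0.144,-1],[0.029,-0.015,0,-0.144,-1],[0.031,-0.01,0,-0.144,-1],[0.032,-0.006,0,-0.144,-1],[0.032,-0.001,0,-0.144,-1],[0.032,0.004,0,-0.144,-1],[0,0,0,0,-1]]}}

```text
clock: 6.75
ee_pos: [0.5, 0.0427, 0.2469]
orientation: [[-0.473, 0.881, -0.003], [0.881, 0.473, 0.002], [0.003, -0.002, -1.0]]
wrist_force: [-0.1, -0.3, 0.1]
opening: 0.0852
grasp_force: 0.0
```

Run:
```python
from h import *
s=arm.read_state();im=arm.camera('wrist')[:,:,::-1].copy();cv2.imwrite('pics/w2r.png',im)
print(s['clock'],s['ee_pos'],s['orientation'].round(3).tolist())
hsv=cv2.cvtColor(im,cv2.COLOR_BGR2HSV);m=((hsv[...,1]<25)&(hsv[...,2]>100)).astype(np.uint8)*255
m=cv2.morphologyEx(m,cv2.MORPH_OPEN,np.ones((3,3)))
for c in cv2.findContours(m,0,2)[0]:
    if cv2.contourArea(c)>1500:
        r=cv2.boxPoints(cv2.minAreaRect(c));print(cv2.contourArea(c),r.round(0).tolist());cv2.polylines(im,[r.astype(int)],1,(0,0,255),1)
cv2.imwrite('pics/w2.png',im)
```

```text
6.75 [0.49998484 0.042732   0.24688446] [[-0.473, 0.881, -0.003], [0.881, 0.473, 0.002], [0.003, -0.002, -1.0]]
8371.0 [[212.0, 312.0], [214.0, 224.0], [336.0, 227.0], [334.0, 315.0]]
4362.5 [[-27.0, 297.0], [4.0, 117.0], [42.0, 123.0], [12.0, 304.0]]
```

View pics/w2.png

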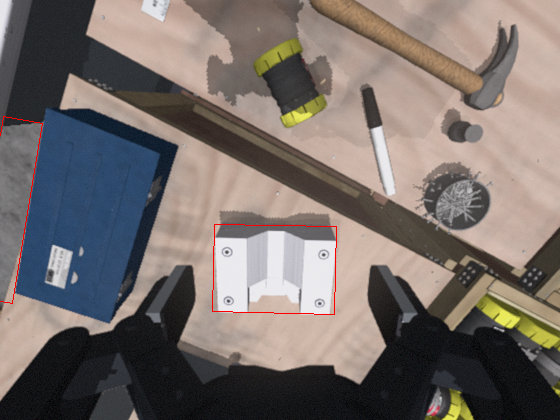

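The picture shows the block with plain end at the top, top-face corners about (214,237), (337,239), (335,314) and (213,312), almost square to the tool. The gripper is open.

Run:
```python
from h import *
im=cv2.imread('pics/w2r.png');g=cv2.cvtColor(im,cv2.COLOR_BGR2GRAY)
print([int(v) for v in g[225:246,220]],[int(v) for v in g[225:246,330]])
s=arm.read_state();c=cam('wrist',s)
B=ray(c,[(335.5,314.5),(213,312),(337,239.5),(214,237)],.05);print(B.round(4).tolist(),frames(*B))
```

```text
[141, 122, 112, 95, 95, 94, 96, 99, 97, 98, 97, 104, 152, 223, 233, 234, 236, 235, 233, 234, 233] [136, 125, 113, 101, 98, 96, 95, 94, 98, 95, 98, 97, 101, 95, 99, 156, 222, 235, 236, 235, 234]
[[0.6532, -0.0916], [0.5069, -0.1652], [0.5973, 0.0039], [0.4633, -0.0638]] (array([ 0.55518603, -0.07916092]), np.float64(-63.21540988525601), np.float64(0.11029209517981375), np.float64(0.15690615113456452))
```

The plain end is close to a wooden rail between the benches, so I'll check its position and height before descending.

Run:
```python
from h import *
im=cv2.imread('pics/w2r.png')[90:270,180:440];t=cv2.imread('pics/top0.png')[140:260,235:315];sc=cv2.imread('pics/scene0.png')[175:275,170:350]
cv2.imwrite('pics/rail.png',np.hstack([cv2.resize(im,(433,300)),cv2.resize(t,(200,300)) ]) )
a=cv2.imread('pics/rail.png');b=cv2.resize(sc,(540,300));b=np.hstack([b,np.zeros((300,93,3),np.uint8)]);cv2.imwrite('pics/rail.png',np.vstack([a,b]))
```

```text
(no output)
```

View pics/rail.png

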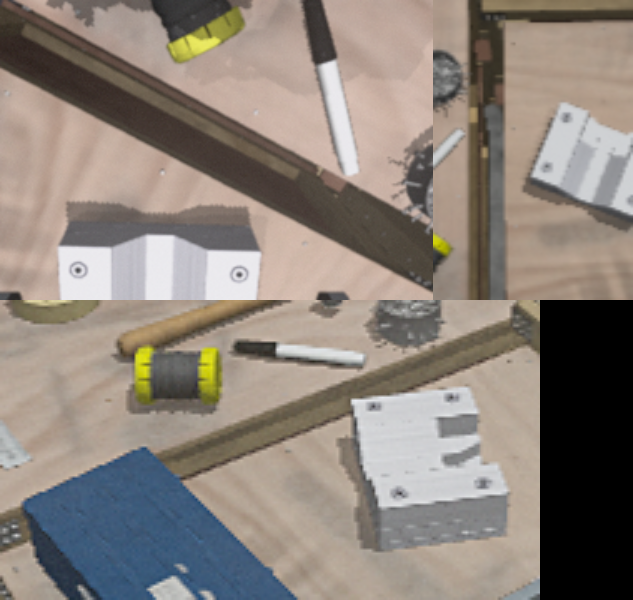

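The crops show a dark band that is a gap between the benches: floor is visible through it in the top view, and nothing is raised. I can go straight to the two-finger arc push.

```bash
cat >> h.py <<'E'
def arc(cx,cy,h,straight,Rr,h1,n1,n2,off=.066,lat=0):
    """block centre path: straight, then arc to heading h1; returns TCP waypoints (x,y,phi) & end block"""
    c=np.array([cx,cy],float);h=np.radians(h);out=[]
    def tcp():return (*(c-off*np.array([np.cos(h),np.sin(h)])+lat*np.array([-np.sin(h),np.cos(h)])),np.degrees(h)+180)
    for i in range(n1):
        c=c+straight/n1*np.array([np.cos(h),np.sin(h)]);out.append(tcp())
    w=(np.radians(h1)-h)/max(n2,1)
    for i in range(n2):
        h+=w/2;c=c+Rr*abs(w)*np.array([np.cos(h),np.sin(h)]);h+=w/2;out.append(tcp())
    return out,(c,np.degrees(h))
E
python3 - <<'E'
from h import *
T,b=arc(.555,-.079,-63.2,.013,.22,-89,2,11);print(b)
d=np.array([np.cos(np.radians(-63.2)),np.sin(np.radians(-63.2))]);p=np.array([.555,-.079])-.084*d;q=np.array([.555,-.079])-.066*d
plan([(*p,.12,116.8,-1,0),(*p,.003,116.8,-1,0),(*q,.003,116.8,-1,2)]+[(x,y,.003,f,-1,1) for x,y,f in T])
E
```

```text
(array([ 0.58446067, -0.1859638 ]), np.float64(-88.99999999999993))
6.8 [5.005000e-01 4.070000e-02 2.470000e-01 1.179657e+02] [ 0.8 -0.2  0.1] 0.086
[[-0.0158,-0.0021,0.0423,0.007,-1],[-0.0158,-0.002,0.0424,0.007,-1],[-0.0157,-0.0019,0.0423,0.006,-1],[-0.0,0.0,0.039,0.0,-1],[-0.0,0.0,0.039,0.0,-1],[-0.0,0.0,0.039,0.0,-1],[-0.009,0.0,0.0,0.0,-1],[-0.009,0.0,0.0,0.0,-1],[-0.0065,0.0,0.0,0.0,-1],[-0.0065,0.0,0.0,0.0,-1],[-0.0091,0.0025,0.0,0.041,-1],[-0.0091,0.0025,0.0,0.041,-1]]
[[-0.009,0.0026,0.0,0.041,-1],[-0.0091,0.0025,0.0,0.041,-1],[-0.009,0.0025,0.0,0.041,-1],[-0.0091,0.0025,0.0,0.041,-1],[-0.0091,0.0025,0.0,0.041,-1],[-0.009,0.0025,0.0,0.041,-1],[-0.0091,0.0026,0.0,0.041,-1],[-0.009,0.0025,0.0,0.041,-1],[-0.0091,0.0025,0.0,0.041,-1]]
end [ 5.83300e-01 -1.20000e-01  3.00000e-03  9.09794e+01]
```

{"name": "jog_arm", "arguments": {"increments": [[-0.016,-0.002,0.042,0.007,-1],[-0.016,-0.002,0.042,0.007,-1],[-0.016,-0.002,0.042,0.006,-1],[0,0,0.039,0,-1],[0,0,0.039,0,-1],[0,0,0.039,0,-1],[-0.009,0,0,0,-1],[-0.009,0,0,0,-1],[-0.0065,0,0,0,-1],[-0.0065,0,0,0,-1]]}}

```text
clock: 8.05
ee_pos: [0.5319, -0.0326, 0.0053]
orientation: [[-0.45, 0.893, -0.002], [0.893, 0.45, 0.002], [0.003, -0.0, -1.0]]
wrist_force: [-3.2, 5.6, -4.4]
opening: 0.0852
grasp_force: 3.0
```

{"name": "jog_arm", "arguments": {"increments": [[-0.009,0.0025,0,0.041,-1],[-0.009,0.0025,0,0.041,-1],[-0.009,0.0025,0,0.041,-1],[-0.009,0.0025,0,0.041,-1],[-0.009,0.0025,0,0.041,-1],[-0.009,0.0025,0,0.041,-1],[-0.009,0.0025,0,0.041,-1],[-0.009,0.0025,0,0.041,-1]]}}

```text
clock: 9.05
ee_pos: [0.575, -0.0936, 0.0058]
orientation: [[-0.138, 0.99, 0.001], [0.99, 0.138, 0.003], [0.003, 0.001, -1.0]]
wrist_force: [-0.3, 5.9, -3.9]
opening: 0.0855
grasp_force: 2.8
```

Run:
```python
from h import *
s=arm.read_state();print(s['clock'],s['ee_pos'].round(4),s['wrist_force'].round(1),s['moment'].round(2),np.degrees(np.arctan2(s['orientation'][1][0],s['orientation'][0][0])))
w=arm.camera('wrist')[:,:,::-1];t=arm.camera('top')[:,:,::-1];cv2.imwrite('pics/w3r.png',w);cv2.imwrite('pics/t3r.png',t)
cv2.imwrite('pics/m3.png',np.hstack([cv2.resize(w[120:420,100:460],(480,400)),cv2.resize(t[160:260,280:360],(320,400))]))
```

```text
9.05 [ 0.575  -0.0936  0.0058] [-0.3  5.9 -3.9] [1.11 0.03 0.14] 97.92427592968052
```

View pics/m3.png

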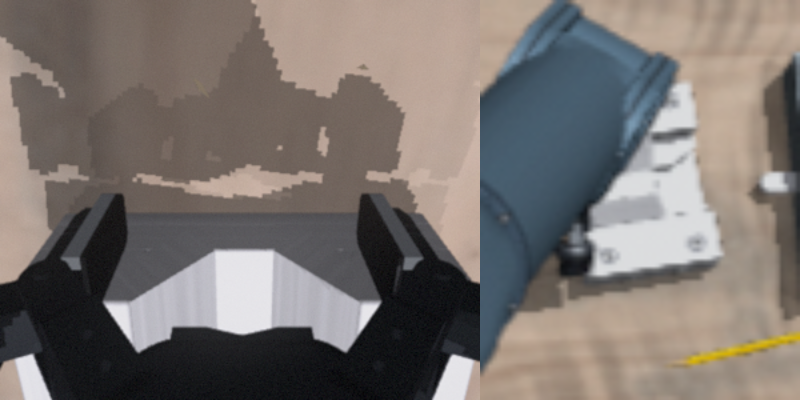

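The left panel shows both fingertips flat on the plain end, roughly centred. The right panel shows the slotted end's top edge from (690,88) to (718,255), facing the key at (770,183).

Run:
```python
from h import *
c=cam('top');f=lambda l,z:ray(c,np.array(l)/4+[280-.4-120,160-.4],z)
sl,sr,pr=f([(690,88),(718,257),(595,275)],.05);d=sl-sr;n=np.linalg.norm
h=np.degrees(np.arctan2(d[1],d[0]))-90;u=np.array([np.cos(np.radians(h)),np.sin(np.radians(h))])
print(sl,sr,pr,n(d),n(sr-pr),'h',h,'ctr',(sl+sr)/2-.055*u)
g=(sr-pr);print('h side',np.degrees(np.arctan2(g[1],g[0])))
s=arm.read_state();print('tcp->pred ctr',s['ee_pos'][:2]+.066*np.array([.138,-.99]))
```

```text
[ 0.66036521 -0.20486063] [ 0.51896007 -0.22103748] [ 0.50583355 -0.12167425] 0.1423274590842686 0.1002265258587408 h -83.47369244996952 ctr [ 0.58341137 -0.15830547]
h side -82.47443680295763
tcp->pred ctr [ 0.58457909 -0.16075247]
```

Run:
```python
from h import *
s=arm.read_state();p=s['ee_pos'][:2];h=np.degrees(np.arctan2(s['orientation'][1][0],s['orientation'][0][0]))-180
u=np.array([np.cos(np.radians(h)),np.sin(np.radians(h))]);c=p+.066*u
T,b=arc(*c,h,0,.14,-92,0,5);print(b);plan([(x,y,.003,f,-1,1) for x,y,f in T],start=[*p,.003,h+180])
```

```text
(array([ 0.58572089, -0.18481582]), np.float64(-91.99999999999996))
9.15 [ 5.7550e-01 -9.5400e-02  3.0000e-03  9.7856e+01] [-0.   2.2 -1. ] 0.085
[[-0.0049,0.0022,-0.0,0.034,-1],[-0.0048,0.0022,-0.0,0.035,-1],[-0.0049,0.0022,-0.0,0.034,-1],[-0.0048,0.0021,-0.0,0.035,-1],[-0.0049,0.0022,-0.0,0.034,-1]]
end [ 5.88000e-01 -1.18900e-01  3.00000e-03  8.80011e+01]
```

{"name": "jog_arm", "arguments": {"increments": [[-0.005,0.002,0,0.034,-1],[-0.005,0.002,0,0.035,-1],[-0.005,0.002,0,0.034,-1],[-0.005,0.002,0,0.035,-1],[-0.005,0.002,0,0.034,-1],[0,0,0,0,-1],[0.03,0,0,0,-1],[0.04,0,-0.03,0,-1],[0.05,-0.03,-0.03,0,-1],[0.05,-0.03,0,0,-1],[0,0,0,0,-1]]}}

```text
clock: 10.52
ee_pos: [0.5317, 0.0549, 0.0641]
orientation: [[0.027, 1.0, 0.0], [1.0, -0.027, 0.003], [0.003, -0.0, -1.0]]
wrist_force: [-0.8, -0.1, 1.1]
opening: 0.0858
grasp_force: 0.0
```

Run:
```python
from h import *
s=arm.read_state();print(s['clock'],s['ee_pos'].round(4))
t=arm.camera('top')[:,:,::-1];cv2.imwrite('pics/t4r.png',t)
cv2.imwrite('pics/t4.png',cv2.resize(t[165:255,285:395],(770,630)[:1]+(630,),interpolation=cv2.INTER_CUBIC)[:600])
```

```text
10.525 [0.5317 0.0549 0.0641]
```

View pics/t4.png

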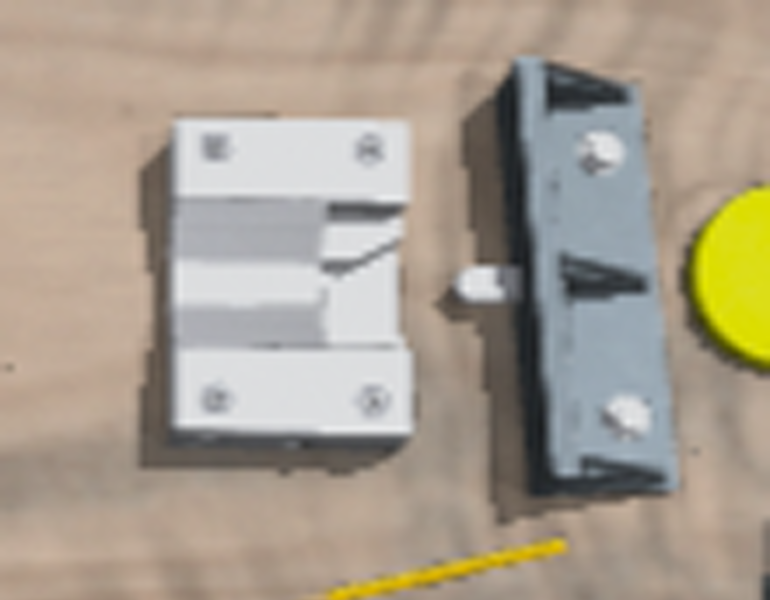

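Block top corners are at about (410,120), (412,435), (172,120) and (170,430), square in front of the fence. The fence's top front edge runs (517,60)–(550,475) and the key tip is at (457,284).

Run:
```python
from h import *
c=cam('top');f=lambda l,z:ray(c,np.array(l)/7+[285-.43,165-.43],z)
B=f([(410,120),(412,434),(172,120),(170,430)],.05);b=frames(*B);print(B.round(4).tolist(),b)
F=f([(517,58),(550,474)],.062);d=F[0]-F[1];h=np.degrees(np.arctan2(d[1],d[0]))-90;o=F.mean(0)
print('fence',F.round(4).tolist(),o,np.linalg.norm(d),h,'key',f([(457,284)],.024))
u=np.array([np.cos(np.radians(h)),np.sin(np.radians(h))]);v=np.array([-u[1],u[0]]);print('block in fence',(b[0]-o)@u,(b[0]-o)@v,b[1]-h)
k=f([(457,284)],.02)[0]-o;print('key in fence',k@u,k@v)
# subpixel lines via mask
im=cv2.imread('pics/t4r.png');hsv=cv2.cvtColor(im,cv2.COLOR_BGR2HSV);m=((hsv[...,1]<30)&(hsv[...,2]>190)).astype(np.uint8)
n,L,st,ce=cv2.connectedComponentsWithStats(m[165:255,285:350]);print(st[1:][st[1:,4]>60].tolist())
```

```text
[[0.6594, -0.2412], [0.5099, -0.2345], [0.6611, -0.1293], [0.5135, -0.1235]] (array([ 0.58597446, -0.18212884]), np.float64(-91.94864796594855), np.float64(0.11146189355928326), np.float64(0.14873894242186791))
fence [[0.6854, -0.2907], [0.4885, -0.2941]] [ 0.58695368 -0.29242492] 0.19687083249801385 -89.02435223007757 key [[ 0.58589036 -0.26381699]]
block in fence -0.11029677139637509 0.0008989802219959236 -2.9242957358709845
key in fence -0.027863532306409047 0.00030539848959968265
[[25, 17, 34, 12, 357], [25, 36, 34, 26, 646]]
```

Relative to the fence the block sits at x=-110 mm, y=+1 mm, turned -2.9°. I'll push it in while straightening it.

Run:
```python
from h import *
c=np.array([.586,-.182]);h=-91.9
u=np.array([np.cos(np.radians(h)),np.sin(np.radians(h))]);p=c-.086*u;q=c-.066*u
T,b=arc(*c,h,.003,.6,-89.02,1,5);T2,b2=arc(*b[0],b[1],.014,1,0,2,0);print(b,b2)
plan([(*p,.064,h+180,-1,0),(*p,.003,h+180,-1,2),(*q,.003,h+180,-1,3)]+[(x,y,.003,f,-1,1) for x,y,f in T+T2])
```

```text
(array([ 0.58565843, -0.21515362]), np.float64(-89.02000000000001)) (array([ 0.58589787, -0.22915157]), np.float64(-89.02000000000001))
10.575 [5.33200e-01 5.18000e-02 6.43000e-02 8.82714e+01] [ 0.3 -0.9  0.4] 0.086
[[-0.0487,0.02,0.0001,0.001,-1],[-0.0487,0.0201,0.0001,0.001,-1],[-0.0486,0.0202,0.0001,0.001,-1],[-0.0,-0.0,0.0305,-0.0,-1],[-0.0,-0.0,0.0305,-0.0,-1],[-0.0067,-0.0,-0.0,-0.0,-1],[-0.0067,-0.0,-0.0,-0.0,-1],[-0.0066,-0.0,-0.0,-0.0,-1],[-0.003,-0.0,-0.0,-0.0,-1],[-0.006,-0.0007,-0.0,-0.01,-1],[-0.0061,-0.0006,-0.0,-0.01,-1],[-0.006,-0.0006,-0.0,-0.01,-1]]
[[-0.006,-0.0007,-0.0,-0.01,-1],[-0.0061,-0.0006,-0.0,-0.01,-1],[-0.007,-0.0,-0.0,-0.0,-1],[-0.007,-0.0,-0.0,-0.0,-1]]
end [ 5.84800e-01 -1.63200e-01  3.00000e-03  9.09643e+01]
```

{"name": "jog_arm", "arguments": {"increments": [[-0.048,0.02,0,0,-1],[-0.048,0.02,0,0,-1],[-0.048,0.02,0,0.002,-1],[-0.002,0,0.03,0,-1],[0,0,0.031,0,-1],[-0.0065,0,0,0,-1],[-0.0065,0,0,0,-1],[-0.0065,0,0,0,-1],[-0.003,0,0,0,-1],[-0.006,-0.0006,0,-0.01,-1],[-0.006,-0.0006,0,-0.01,-1],[-0.006,-0.0006,0,-0.01,-1]]}}

```text
clock: 12.08
ee_pos: [0.5867, -0.1326, 0.0034]
orientation: [[0.001, 1.0, 0.002], [1.0, -0.001, 0.008], [0.008, 0.002, -1.0]]
wrist_force: [0.4, 13.5, 7.2]
opening: 0.0855
grasp_force: 6.8
```

{"name": "jog_arm", "arguments": {"increments": [[-0.006,-0.0006,0,-0.01,-1],[-0.006,-0.0006,0,-0.01,-1],[-0.007,0,0,0,-1],[-0.006,0,0,0,-1]]}}

```text
clock: 12.58
ee_pos: [0.5858, -0.1578, 0.0034]
orientation: [[-0.018, 1.0, 0.002], [1.0, 0.018, 0.008], [0.008, 0.002, -1.0]]
wrist_force: [-0.3, 13.5, 9.0]
opening: 0.0852
grasp_force: 7.0
```

{"name": "jog_arm", "arguments": {"increments": [[-0.003,0,0,0,-1],[-0.003,0,0,0,-1]]}}

```text
clock: 12.82
ee_pos: [0.5858, -0.1634, 0.0034]
orientation: [[-0.018, 1.0, 0.001], [1.0, 0.018, 0.008], [0.008, 0.001, -1.0]]
wrist_force: [-0.7, 14.4, 9.0]
opening: 0.0855
grasp_force: 7.4
```

{"name": "jog_arm", "arguments": {"increments": [[-0.002,0,0,0,-1],[-0.001,0,0,0,-1]]}}

```text
clock: 13.08
ee_pos: [0.5859, -0.1666, 0.0034]
orientation: [[-0.018, 1.0, 0.002], [1.0, 0.018, 0.008], [0.008, 0.002, -1.0]]
wrist_force: [-0.7, 13.8, 9.5]
opening: 0.0855
grasp_force: 7.2
```

{"name": "jog_arm", "arguments": {"increments": [[-0.001,0,-0.003,0,-1],[-0.001,0,0,0,-1]]}}

```text
clock: 13.32
ee_pos: [0.5847, -0.1708, 0.0056]
orientation: [[-0.017, 1.0, 0.0], [1.0, 0.017, 0.005], [0.005, 0.0, -1.0]]
wrist_force: [0.0, 9.4, 3.1]
opening: 0.0858
grasp_force: 4.9
```

{"name": "jog_arm", "arguments": {"increments": [[-0.0015,0,0,0,-1],[-0.0005,0,0,0,-1]]}}

```text
clock: 13.58
ee_pos: [0.5848, -0.1718, 0.0056]
orientation: [[-0.017, 1.0, -0.0], [1.0, 0.017, 0.006], [0.006, 0.0, -1.0]]
wrist_force: [-1.7, 11.1, 2.6]
opening: 0.0852
grasp_force: 5.6
```

{"name": "jog_arm", "arguments": {"increments": [[-0.0015,0,0,0,-1],[0,0,0,0,-1]]}}

```text
clock: 13.82
ee_pos: [0.5847, -0.1718, 0.0056]
orientation: [[-0.018, 1.0, -0.001], [1.0, 0.018, 0.008], [0.008, -0.001, -1.0]]
wrist_force: [-2.0, 14.0, 5.4]
opening: 0.0858
grasp_force: 6.9
```

{"name": "jog_arm", "arguments": {"increments": [[-0.002,0,0,0,-1],[-0.002,0,0,0,-1]]}}

```text
clock: 14.08
ee_pos: [0.5845, -0.1718, 0.0056]
orientation: [[-0.019, 1.0, -0.003], [1.0, 0.019, 0.014], [0.014, -0.002, -1.0]]
wrist_force: [-4.0, 25.6, 14.1]
opening: 0.0858
grasp_force: 12.8
```

{"name": "jog_arm", "arguments": {"increments": [[-0.002,0,0,0,-1],[-0.002,0,0,0,-1]]}}

```text
clock: 14.32
ee_pos: [0.5844, -0.1718, 0.0055]
orientation: [[-0.021, 1.0, -0.005], [1.0, 0.021, 0.02], [0.02, -0.004, -1.0]]
wrist_force: [-6.8, 34.2, 20.3]
opening: 0.0854
grasp_force: 16.9
```

It has come to a firm stop. I'll back off and check that it is flush.

{"name": "jog_arm", "arguments": {"increments": [[0.006,0,0,0,-1],[0.006,0,0,0,-1],[0.03,0,0,0,-1],[0.04,0,-0.02,0,-1],[0.05,-0.02,-0.04,0,-1],[0.05,-0.02,-0.04,0,-1],[0.03,-0.02,-0.04,0,-1],[0,0,0,0,-1]]}}

```text
clock: 15.32
ee_pos: [0.5251, 0.021, 0.1425]
orientation: [[-0.018, 1.0, 0.005], [1.0, 0.018, 0.002], [0.002, 0.005, -1.0]]
wrist_force: [-0.2, -0.2, -0.2]
opening: 0.0853
grasp_force: 0.0
```

Run:
```python
from h import *
s=arm.read_state();print(s['clock'],s['ee_pos'].round(4),s['wrist_force'].round(1))
t=arm.camera('top')[:,:,::-1];cv2.imwrite('pics/t5r.png',t);sc=arm.camera('scene')[:,:,::-1]
a=cv2.resize(t[165:250,300:400],(600,510),interpolation=cv2.INTER_CUBIC);b=cv2.resize(sc[215:300,310:340+10],(200,510))
cv2.imwrite('pics/t5.png',a)
```

```text
15.325 [0.5251 0.021  0.1425] [-0.2 -0.2 -0.2]
```

View pics/t5.png

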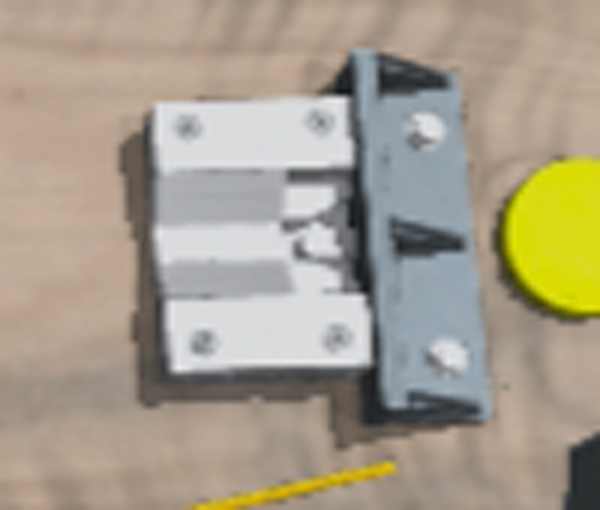

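The block sits against the fence with the key in the slot. Its slotted edge (354,97)–(371,362) runs parallel to the fence edge (356,50)–(381,415).

Run:
```python
from h import *
c=cam('top');f=lambda l,z:ray(c,np.array(l)/6+[300-.42,165-.42],z)
B=f([(354,97),(371,363),(154,104),(169,372)],.05);b=frames(*B)
for F in (f([(356,50),(381,412)],.062),):
    d=F[0]-F[1];h=np.degrees(np.arctan2(d[1],d[0]))-90;o=F.mean(0)
    u=np.array([np.cos(np.radians(h)),np.sin(np.radians(h))]);v=np.array([-u[1],u[0]]);print(b,o,h,'in fence',(b[0]-o)@u,(b[0]-o)@v,b[1]-h)
    print([((q-o)@u,(q-o)@v) for q in B])
P,Q=[cv2.imread(f'pics/{n}.png') for n in('top0','t5r')]
D=(cv2.absdiff(P,Q).max(2)>50).astype(np.uint8);n,L,st,ce=cv2.connectedComponentsWithStats(D);print([r.tolist() for r in st[1:] if r[4]>8])
```

```text
(array([ 0.58651666, -0.23779107]), np.float64(-89.13516978508406), np.float64(0.10921343494490417), np.float64(0.1485608985232067)) [ 0.58530455 -0.29302368] -89.60232797682725 in fence -0.05522287032973031 0.0015954344253565269 0.46715819174319506
[(np.float64(-0.00029301158456293), np.float64(0.07665009419078019)), (np.float64(-0.0009577533459116771), np.float64(-0.07145132892566436)), (np.float64(-0.11024647825634716), np.float64(0.07510164360298084)), (np.float64(-0.10939423813209949), np.float64(-0.07391867116667067))]
[[128, 165, 234, 168, 10651], [162, 321, 8, 4, 19], [187, 323, 32, 65, 1421], [222, 336, 5, 5, 13], [0, 345, 44, 31, 688], [181, 345, 4, 23, 52], [221, 345, 38, 61, 1186], [116, 351, 6, 23, 56], [182, 371, 4, 8, 15], [117, 375, 5, 6, 14], [185, 385, 6, 8, 26], [0, 387, 67, 33, 1229], [176, 388, 31, 18, 48], [123, 395, 10, 6, 16], [255, 395, 9, 6, 24], [275, 396, 11, 12, 65], [296, 396, 9, 21, 96], [268, 399, 4, 5, 15], [134, 400, 28, 5, 39], [201, 405, 58, 13, 380], [272, 408, 15, 8, 55], [291, 411, 9, 5, 34], [155, 413, 49, 7, 201], [262, 416, 12, 4, 29], [280, 417, 6, 3, 14], [286, 416, 6, 2, 9], [296, 417, 6, 3, 14]]
```

```bash
python3 -c "
from station import arm
print(arm.sign_off())"
```

```text
the job is handed in; nothing more can be done
None
```

The V-block is home: the key is in the slot and the slotted end is against the fence. By the last camera check it is about 0–1 mm off the fence face, 1.6 mm off sideways and within 0.5° of square. I saw nothing else on the bench move, and I signed off with the gripper clear, at about 15 s on the robot's clock.

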